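Set a plaster jaw cast on the sloping inspection stand

TASK

Put the plaster jaw cast on the sloping deck of the metal inspection stand, teeth up and base flat on the deck, with the two open ends of its horseshoe resting squarely against the ledge along the deck's lower edge and the whole cast within the deck's sides. Set it down rather than dropping it, and leave the things round about where they are.

Things in the scene. Friction and masses are not known exactly. Their poses are not given: they have to be found in the camera images.
- jaw_cast: Loose horseshoe-shaped plaster jaw cast, 50 (x) x 62 (y) x 35 mm high with teeth; feels solid up to 26 mm, gap of the horseshoe too. Origin: centre of flat underside; z up through the teeth; +x to the open ends (heel: flat, 62 wide, x=25). Upright sides narrow to the front: width 58 at x=14, 52 at x=5, 46 at x=-4. Grip along y. Starts flat on worktop, heel towards robot +-70 deg.
- cast_heel (a point): Middle of the lower edge of the cast's heel (its open ends), 25 mm from the cast's origin along its +x; axes as the cast's. The cast weighs 0.09 to 0.18 kg.
- model_stand: Bare metal inspection stand, fixed: it does not move when pushed. Base 110 (x) x 120 mm (y) under a deck tilted 25 degrees that rises away from the robot on two struts; about 72 mm high in all. Origin: centre of the underside, on the worktop; z up, +x to the high edge. Turned up to 20 degrees; left or right of the cast.
- stand_deck: The sloping deck. Origin: inner corner of upper face and ledge, mid-width, 28 mm over the worktop. +x up the slope (25 deg), y along the ledge, z square out of the upper face. Face: z=0, x 0 to 100, y -60 to 60 mm. Dark ledge on the low edge (robot's side): x -6 to 0, full width, 12 mm over the face. Friction varies: a cast let go on it may stay or slide slowly down.
- felt_cone: Bystander: beige felt polishing cone, 29 mm across, 46 mm high, standing loose behind the work. Origin: centre of its underside.
- denture: Bystander: pink denture with white teeth, 46 x 58 x 18 mm, lying loose behind the work. Origin: centre of its underside. Not the cast.
- grease_tin: Bystander: flat round tin, 68 mm across, 25 mm high, loose, on the strip of worktop in front of the sink. Origin: centre of its underside.
- pen: Bystander: black pen 135 mm long, lying loose behind on the right. Origin: middle of its underside.
- tape_roll: Bystander: roll of masking tape, 69 mm across, 19 mm high, lying loose at the back. Origin: centre of its underside.
Mind the look-alikes: they are no part of the job. There is more than one size of the jaw_cast; the one meant has the size given above.

How it is judged (in metres and radians):
At the end, for the whole second after the job is handed in: The cast lies at rest on the sloping deck, teeth up: its base flat on the deck (within 4 mm and 0.1 rad), the foot of its heel within 6 mm of the ledge and square to it within 0.12 rad, and its centre within 28 mm of the deck's midline, so that it does not stick out at the sides (x of cast_heel in the frame of stand_deck between -0.003 and 0.006 m and y of jaw_cast in the frame of stand_deck between -0.028 and 0.028 m and z of jaw_cast in the frame of stand_deck between -0.003 and 0.004 m and angle between the z axis of jaw_cast and the z axis of stand_deck, either way round below 0.1 rad and angle between the x axis of jaw_cast and the x axis of stand_deck, either way round below 0.12 rad and angle between jaw_cast's own z axis and vertical below 0.7 rad and linear speed of jaw_cast below 0.01 m/s); the robot touches nothing.
It fails at once if the cast is dropped: it falls free of the fingers by about 2 cm or more (faster than 0.6 m/s) (linear speed of jaw_cast above 0.6 m/s and contact force between the fingers and jaw_cast below 0.05 N).
It fails at once if a bystander (cone, denture, tin, pen or tape roll) is shifted by more than 3 cm (distance of any of felt_cone, denture, grease_tin, pen, tape_roll from where it was at the start of the episode above 0.03 m).
It also fails if it takes over 38 s, if anything falls off the work surface, if the arm or the gripper's body presses on something with over 40 N, if the wrist force passes 120 N, or if a joint passes its speed limit or range.

ROBOT

A 7-joint arm with a two-finger parallel gripper is mounted at the origin on a cart in front of the work surface, level with it; the furniture and walls round the work are solid. World frame = base frame: x ahead of the robot, y to its left, z up, the work surface at z = 0. Lengths are in m, angles in degrees, forces in N, time in s.
With the tool pointing down it reaches from about 0.425 to 0.875 m from the base axis. Payload 4.7 kg.
Tool frame: the origin (TCP) lies at the very end of the fingers, on their centre line; the grasp point (between the pads) lies 19 mm behind it; z points along the fingers, y is the direction in which the jaws open and shut (so a half turn about z gives the same grasp; the last joint's range is limited). The gripper opens to 87 mm and grips with 3 to 60 N. Pads are 19 mm wide; open, the fingers measure 117 mm over their backs; the gripper's body (75 mm by 190 mm) begins 51 mm behind the grasp point.
Start: joints at [68.245, 18.392, -4.016, 83.108, 1.295, 78.541, -3.26], TCP at [0.249, -0.6, 0.223] pointing down, gripper open.
Joint ranges: [-163.93, 163.93], [-17.29, 119.83], [-79.2, 71.16], [3.27, 140.29], [-89.18, 269.18], [5.43, 117.66], [-154.24, 154.24]. Speed limits (degrees/s): [147.25, 147.25, 180, 180, 180, 180, 180].

INTERFACE

Orientations are given as [roll, pitch, yaw] about the fixed x, y, z axes, in that order (R = Rz(yaw) Ry(pitch) Rx(roll)).
In Python, from cell import monitor, read_camera, camera_info, env, look_for gives the robot as it stands.
- The arm moves only by the tool servo_tool, never from a script. Its argument "commands" is one flat list of numbers, 6 for each row, row after row: the shift along the tool's x, y, z in mm, then the turn, a rotation vector about the tool's x, y, z in degrees. A call has 1 to 10 rows; each row shifts and turns the commanded pose from where the row before left it, along the tool's axes as they then stand; what a row does not reach is not made up. A row lasts 1/10 s, in which the tool goes at most 50 mm and 8.59 degrees, less where a joint would pass 70% of its speed; a pose out of reach is approached as far as the arm can. A call is refused whole if a number of a shift passes 50 or a number of a turn 8.59, either way. A call with a gripper value outside its range is refused whole. "jaw" is the finger opening in mm, from 0 to 87, set as the call begins (left out, the last holds). The fingers move at their own pace and stop on an object; "newtons" is the grip in N (left out, the last holds). Time passes only in rows, so rows that do not move let the fingers close. It gives the time, the measured TCP pose, the force and the opening at its end, in the units of the state.
- monitor.get_obs(): the state, without advancing time (a new reading comes with each control period).
- read_camera(name): name is "side" or "top" or "wrist"; returns (picture, depth): 480x640x3 uint8, red, green, blue; 480x640 float32, m along the optical axis (not along the pixel's ray), 0 where there is no reading.
- camera_info(name): a dict with "camera_matrix" (3x3 intrinsics, pixels), "k1" (the pictures are not rectified: a ray, as slopes to the right and down, at radius r is drawn at 1 + k1 r^2 times it, then the intrinsics apply), "R" (3x3) and "t" (3): a world point X has camera coordinates R X + t; the wrist camera has in their place "T_tool_cam" (4x4, takes a point from camera to tool coordinates, whose origin is the TCP and whose axes are the flange's). Camera axes: x right, y down, z forward; pixel columns grow to the right and rows downward; lengths in m; the calibration is good to about 2 mm. A picture is of the moment at which its call begins: read the wrist's pose just before it. camera_info takes no time and is no camera call.
- env.sign_off(): hands the job in, once; it reports no verdict.
Trained networks look in the newest picture that a camera, given by its name, has taken for a name from the list of things; names that differ only in an ending like _2 or _b are one class to them, and where a whole thing is asked for, a point or a joint stands for the part that bears it (a point fixed in the world has none). Each returns a list of dicts, best first, with "conf" (0 to 1); they miss things now and then, are a little off and sometimes report something else, mostly with a low value. They report only what shows in the picture. A call takes as long as a camera call. They do not tell look-alikes from the thing itself.
- look_for(camera, label): "box" ([left, top, width, height] in pixels, round what is visible of it).
The state is a dict: "time_s": time; "qpos": joint angles; "joint_velocities": joint speeds; "effort": joint torques, N m; "tool_pos": TCP position; "tool_rot": TCP orientation; "force": force on the tool from outside, world axes, zero at the start; "wrist_torque": the same for the moment, N m; "grip_width": finger opening in m.
Only numpy, scipy, OpenCV 4.12 (cv2) and the standard library are available. Lean on these libraries where they do the work, as an engineer would, in place of code of your own. Each camera call takes 0.05 s, during which the arm holds its last target.

## Working session

There is one attempt and no reset: what is moved stays moved. The work goes in short steps, Python scripts to look and compute and a tool call to move; the robot and the scene stay as the last step left them, time stands still between calls to the robot, and variables do not carry over. Pictures are saved under pics/ and viewed, and the job is handed in when it is done.

Besides the shell and the picture viewer there is one more tool, called after "Emit:" as name(argument=value, ...), one argument or row to a line, values as JSON. servo_tool: Moves the arm, as the interface text tells. Its arguments: {"type":"object","properties":{"commands":{"type":"array","items":{"type":"number"}},"jaw":{"type":"number"},"newtons":{"type":"number"}},"required":["commands"]}

```bash
ls; mkdir -p pics; cat > h.py <<'E'
import numpy as np, cv2
from cell import monitor, read_camera, camera_info, env, look_for
from scipy.spatial.transform import Rotation as Ro
def rot(rpy): return Ro.from_euler('xyz',rpy,degrees=True).as_matrix()
def toolT():
    o=monitor.get_obs(); T=np.eye(4); T[:3,:3]=rot(o['tool_rot']); T[:3,3]=o['tool_pos']; return T
def camT(name,TT=None):
    ci=camera_info(name)
    if 'R' in ci and name!='wrist':
        T=np.eye(4);R=np.array(ci['R']);T[:3,:3]=R.T;T[:3,3]=-R.T@np.array(ci['t']);return T
    return TT@np.array(ci['T_tool_cam'])
def cloud(name,depth,T):
    ci=camera_info(name);K=np.array(ci['camera_matrix']);k1=ci['k1']
    v,u=np.mgrid[0:480,0:640].astype(np.float64)
    p=cv2.undistortPoints(np.stack([u.ravel(),v.ravel()],1)[:,None],K,np.array([k1,0,0,0.])).reshape(480,640,2)
    P=np.dstack([p[...,0]*depth,p[...,1]*depth,depth])
    W=P@T[:3,:3].T+T[:3,3]; W[depth<=0]=np.nan
    return W
def project(name,X,T):
    ci=camera_info(name);K=np.array(ci['camera_matrix'])
    Ti=np.linalg.inv(T);r,_=cv2.Rodrigues(Ti[:3,:3])
    return cv2.projectPoints(np.asarray(X,float).reshape(-1,1,3),r,Ti[:3,3],K,np.array([ci['k1'],0,0,0.]))[0].reshape(-1,2)
def grab(name):
    TT=toolT(); im,d=read_camera(name); T=camT(name,TT)
    return im,d,T,cloud(name,d,T)
E
python3 - <<'E'
from h import *
print(monitor.get_obs())
for n in ['top','side']:
    im,d,T,W=grab(n); cv2.imwrite(f'pics/{n}0.png',im[...,::-1]); np.savez(f'{n}0.npz',im=im,d=d,W=W,T=T)
    print(n,T.round(3).tolist())
    for l in ['jaw_cast','model_stand','felt_cone','denture','grease_tin','pen','tape_roll']:
        for r in look_for(n,l)[:4]:
            x,y,w,h=[int(a) for a in r['box']]
            print(l,round(r['conf'],2),[x,y,w,h],W[min(479,y+h//2),min(639,x+w//2)].round(3))
E
```

```text
pics
{'time_s': 0.0, 'qpos': array([68.24495274, 18.43970913, -4.01619128, 83.17511354,  1.29346722,
       78.54137312, -3.26061151]), 'joint_velocities': array([-0.07781567,  0.01022235,  0.04548566, -0.01216458, -0.01547701,
        0.01396357, -0.02726631]), 'effort': array([-1.23070922e-04, -4.91283882e+01, -4.04255250e-01, -3.12524450e+01,
       -6.40663714e-02,  4.37274633e-02,  1.93941960e-04]), 'tool_pos': array([ 0.24915629, -0.59974325,  0.22145239]), 'tool_rot': array([-1.79888967e+02,  4.09181034e-03,  2.25645142e+01]), 'force': array([ 0.07798927, -0.19795517, -0.37817618]), 'wrist_torque': array([-0.00795411, -0.02883504,  0.00989188]), 'grip_width': 0.08716789609273218}
top [[-0.01, -0.984, 0.18, 0.367], [-1.0, 0.01, 0.002, 0.02], [-0.004, -0.18, -0.984, 1.155], [0.0, 0.0, 0.0, 1.0]]
jaw_cast 0.77 [339, 293, 28, 27] [ 0.446 -0.028  0.002]
jaw_cast 0.6 [324, 228, 27, 34] [0.563 0.001 0.001]
model_stand 0.86 [391, 215, 82, 74] [ 0.541 -0.174  0.046]
felt_cone 0.65 [322, 176, 9, 16] [0.678 0.021 0.025]
denture 0.81 [358, 162, 20, 31] [ 0.698 -0.062  0.001]
grease_tin 0.84 [188, 309, 39, 30] [0.414 0.243 0.022]
pen 0.83 [407, 169, 69, 14] [ 0.697 -0.204  0.007]
tape_roll 0.85 [294, 124, 39, 33] [0.775 0.045 0.002]
tape_roll 0.72 [320, 228, 30, 32] [0.565 0.004 0.   ]
side [[1.0, -0.011, 0.026, 0.553], [-0.028, -0.456, 0.89, -0.832], [0.002, -0.89, -0.456, 0.489], [0.0, 0.0, 0.0, 1.0]]
jaw_cast 0.83 [227, 262, 28, 22] [ 0.445 -0.043  0.025]
jaw_cast 0.75 [299, 247, 32, 29] [ 0.563 -0.009  0.026]
jaw_cast 0.64 [395, 312, 43, 64] [ 0.697 -0.209  0.008]
felt_cone 0.69 [378, 243, 17, 22] [0.682 0.008 0.029]
denture 0.92 [380, 275, 37, 25] [ 0.695 -0.053  0.001]
grease_tin 0.86 [221, 195, 33, 21] [0.41  0.225 0.026]
pen 0.57 [398, 312, 41, 63] [ 0.699 -0.209  0.01 ]
tape_roll 0.89 [407, 239, 43, 26] [0.766 0.065 0.001]
tape_roll 0.34 [251, 277, 100, 64] [ 0.542 -0.186  0.051]
```

```bash
python3 - <<'E'
import cv2,numpy as np
a=cv2.imread('pics/top0.png');b=cv2.imread('pics/side0.png')
c=cv2.resize(a[110:350,180:500],(800,600),interpolation=cv2.INTER_CUBIC);cv2.imwrite('pics/top0c.png',c)
c=cv2.resize(b[180:390,200:480],(800,600),interpolation=cv2.INTER_CUBIC);cv2.imwrite('pics/side0c.png',c)
E
```

```text
(no output)
```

View pics/top0c.png

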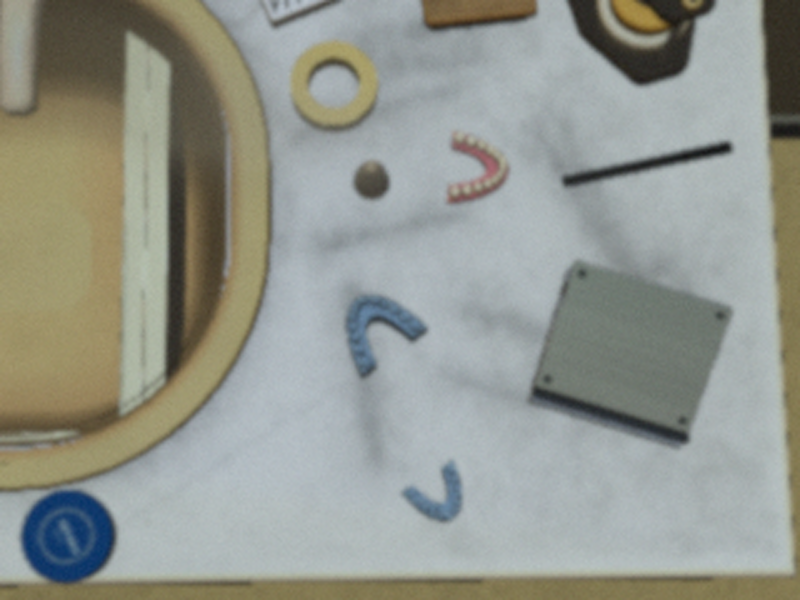

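View pics/side0c.png

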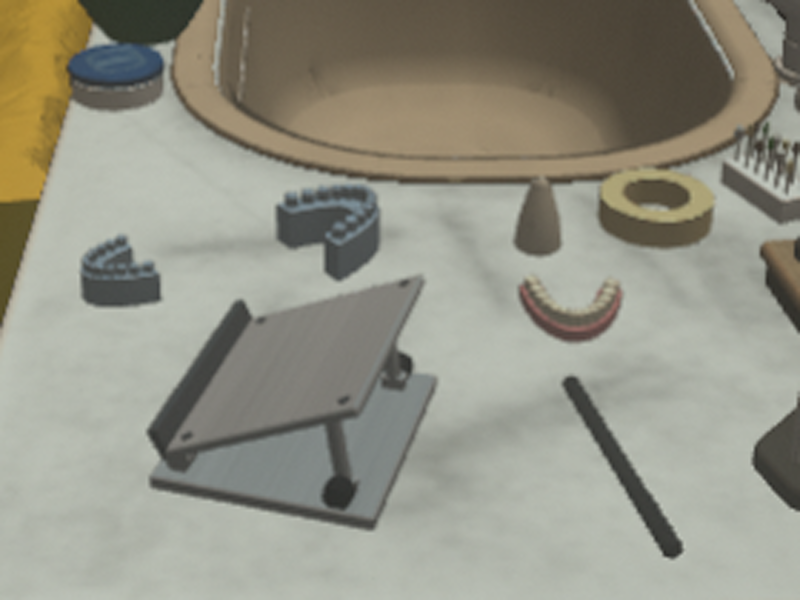

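View pics/top0.png

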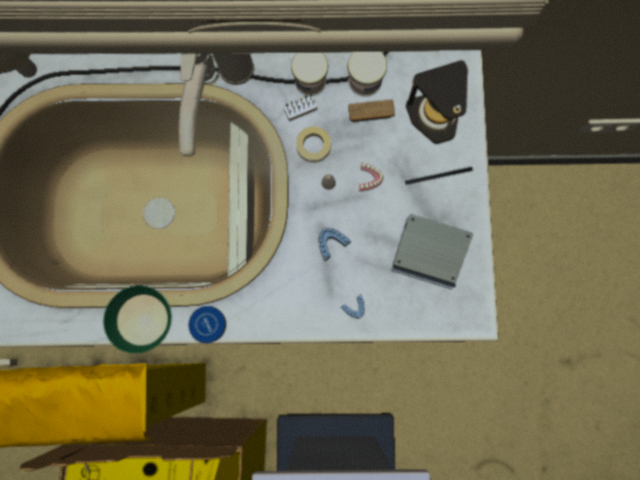

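View pics/side0.png

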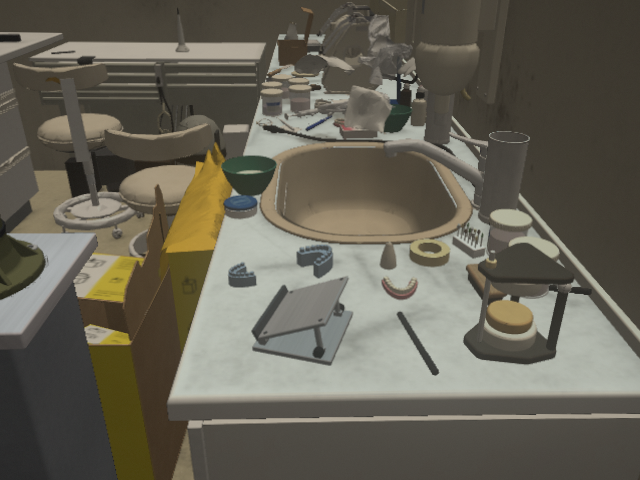

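Candidates for the cast, in the top picture:
- blue arch at (337,245): large, open ends towards the robot
- blue arch at (353,306): small, open ends away from the robot
- pink denture at (370,177)

I choose the large one and will check its size in metres.

```bash
python3 - <<'E'
from h import *
from scipy.spatial import ConvexHull
Z={n:np.load(f'{n}0.npz') for n in ['top','side']}
for nm,c in [('big',(0.555,-0.005)),('small',(0.446,-0.035)),('stand',(0.541,-0.174))]:
    for n in Z:
        W=Z[n]['W'].reshape(-1,3);r=.055 if nm!='stand' else .11
        m=(np.abs(W[:,:2]-c)<r).all(1)&(W[:,2]>(.012))&(W[:,2]<.1)
        P=W[m]
        if len(P)<10: print(nm,n,len(P)); continue
        rect=cv2.minAreaRect(P[:,:2].astype(np.float32)*1000)
        print(nm,n,len(P),'zmax',np.percentile(P[:,2],[50,90,99]).round(4),'rect',rect)
        t=W[(np.abs(W[:,:2]-c)<.15).all(1)&(np.abs(W[:,2])<.008)]
        print('  table z',np.median(t[:,2]).round(4))
# deck plane
for n in Z:
    W=Z[n]['W'].reshape(-1,3)
    P=W[(np.abs(W[:,:2]-(0.541,-0.174))<.075).all(1)&(W[:,2]>.02)&(W[:,2]<.1)]
    for it in range(6):
        A=np.c_[P[:,:2],np.ones(len(P))];s=np.linalg.lstsq(A,P[:,2],rcond=None)[0];e=A@s-P[:,2]
        if it<5:P=P[np.abs(e)<max(.003,1.5*np.std(e))]
    g=s[:2];print(n,len(P),'tilt',np.degrees(np.arctan(np.hypot(*g))),'yaw',np.degrees(np.arctan2(g[1],g[0])),'plane',s.round(4),'rms',np.std(e))
# crop
im=Z['top']['im'][215:330,300:400,::-1];cv2.imwrite('pics/cand.png',cv2.resize(im,None,fx=5,fy=5,interpolation=cv2.INTER_CUBIC))
E
```

```text
big top 452 zmax [0.027  0.0338 0.0369] rect ((568.945068359375, 14.234695434570312), (49.02661895751953, 61.20323944091797), 35.57948303222656)
  table z -0.0005
big side 673 zmax [0.0259 0.0335 0.0355] rect ((567.2314453125, 13.982135772705078), (48.53008270263672, 64.5995101928711), 34.841064453125)
  table z 0.0007
small top 246 zmax [0.0206 0.0255 0.0281] rect ((440.0460510253906, -32.960662841796875), (36.735313415527344, 44.56138610839844), 30.802764892578125)
  table z -0.0007
small side 353 zmax [0.0201 0.0254 0.0266] rect ((440.5240783691406, -34.2476692199707), (37.582462310791016, 46.00690460205078), 30.778226852416992)
  table z 0.0008
stand top 3803 zmax [0.0466 0.0652 0.0699] rect ((544.404052734375, -174.19570922851562), (120.16041564941406, 107.84920501708984), 71.59529113769531)
  table z -0.0008
stand side 4531 zmax [0.0394 0.066  0.0704] rect ((544.9991455078125, -174.4427032470703), (122.49016571044922, 110.37408447265625), 72.20063781738281)
  table z 0.0009
top 2821 tilt 24.81092608087062 yaw -18.48822354966748 plane [ 0.4384 -0.1466 -0.2168] rms 0.0015058996764447043
side 2793 tilt 24.62119523811299 yaw -17.888868778452842 plane [ 0.4361 -0.1408 -0.2126] rms 0.0008218497081404052
```

View pics/cand.png

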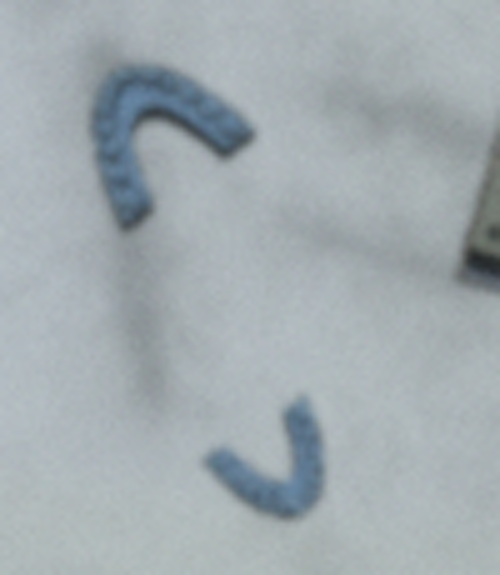

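The large arch measures 49 x 61 x 36 mm, which matches. The other one is about 37 x 45 x 27 mm, so it's the look-alike. The stand is turned about -18 deg. Next I move above the cast and look with the wrist camera.

```bash
cat >> h.py <<'E'
def delta(pos,R,T=None):
    T=toolT() if T is None else T
    s=T[:3,:3].T@(np.array(pos)-T[:3,3])*1000
    rv=Ro.from_matrix(T[:3,:3].T@R).as_rotvec(degrees=True)
    return s.round(1),rv.round(2)
def down(yaw): return Ro.from_euler('xyz',[180,0,yaw],degrees=True).as_matrix()
E
python3 - <<'E'
from h import *
T=toolT();T[:3,:3]=down(22.56)
print(delta([.5615,.0095,.22],down(35.2),T))
print(camera_info('wrist'))
E
```

```text
(array([ 522.2, -443.4,    2.6]), array([ -0.  ,   0.  , -12.64]))
{'camera_matrix': array([[332.01916087,   0.        , 318.869803  ],
       [  0.        , 332.01916087, 246.33410133],
       [  0.        ,   0.        ,   1.        ]]), 'k1': -0.04935467927632723, 'T_tool_cam': array([[-1.93360025e-04, -9.53600758e-01, -3.01074005e-01,
         8.26282291e-02],
       [ 9.99999316e-01, -5.31745479e-04,  1.04197969e-03,
        -1.19287285e-04],
       [-1.15372737e-03, -3.01073598e-01,  9.53600208e-01,
        -1.61186495e-01],
       [ 0.00000000e+00,  0.00000000e+00,  0.00000000e+00,
         1.00000000e+00]])}
```

Emit:
servo_tool(
  commands=[20,-17,0,0,0,0,35,-30,0,0,0,0,37,-32,0,0,0,0,37,-32,0,0,0,0,37,-32,0,0,0,0,37,-32,0,0,0,0,37,-32,0,0,0,0,37,-32,0,0,0,0,37,-32,0,0,0,0,37,-32,0,0,0,0],
  jaw=87,
)

```text
time_s: 1.8
tool_pos: [0.4579, -0.184, 0.223]
tool_rot: [179.9, -0.0, 22.6]
force: [0.8, -1.0, -0.3]
grip_width: 0.0874
```

```bash
python3 - <<'E'
from h import *
print(delta([.5615,.0095,.19],down(35.2)))
E
```

```text
(array([ 169.9, -139. ,   32.9]), array([  0.08,  -0.02, -12.64]))
```

Emit:
servo_tool(
  commands=[37,-31,3,0,0,0,37,-31,6,0,0,0,37,-31,8,0,0,0,34,-28,8,0,0,0,25,-19,8,0,0,0,0,0,0,0,0,-6.3,0,0,0,0,0,-6.3,0,0,0,0,0,0,0,0,0,0,0,0],
)

```text
time_s: 2.7
tool_pos: [0.5605, 0.0085, 0.1896]
tool_rot: [180.0, 0.0, 35.0]
force: [-0.8, 0.5, 0.2]
grip_width: 0.0871
```

```bash
python3 - <<'E'
from h import *
im,d,T,W=grab('wrist'); cv2.imwrite('pics/w1.png',im[...,::-1]); np.savez('w1.npz',im=im,d=d,W=W,T=T)
print(monitor.get_obs()['tool_pos'],monitor.get_obs()['tool_rot'])
P=W.reshape(-1,3)
m=(np.abs(P[:,:2]-(.567,.014))<.048).all(1)&(P[:,2]>.012)&(P[:,2]<.06)
for lo in (.012,.02):
    Q=P[m&(P[:,2]>lo)];print(len(Q),cv2.minAreaRect(Q[:,:2].astype(np.float32)*1000),np.percentile(Q[:,2],[50,99]))
t=P[(np.abs(P[:,:2]-(.567,.014))<.1).all(1)&(np.abs(P[:,2])<.008)];print(np.median(t[:,2]))
print(look_for('wrist','jaw_cast'))
E
```

```text
[0.56054106 0.00839966 0.18966907] [ 1.79978464e+02 -1.92895801e-03  3.50018913e+01]
1536 ((570.2373046875, 14.995956420898438), (49.844303131103516, 60.53776168823242), 36.24401092529297) [0.02600043 0.03443761]
1498 ((570.1546020507812, 14.935352325439453), (49.6392936706543, 60.53776168823242), 36.24401092529297) [0.02609254 0.03445808]
-0.0007948382939635956
[{'box': [288.8, 185.6, 59.6, 56.3], 'conf': 0.68}]
```

View pics/w1.png

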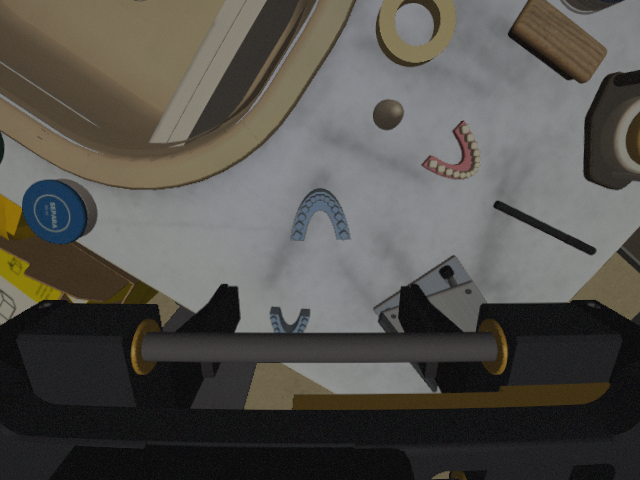

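The wrist view shows the cast at (320,215) with its heel edge level in the picture, so the yaw matches. Origin is about (0.570, 0.015). Now I descend.

Emit:
servo_tool(
  commands=[3.5,0,15,0,0,-0.5,0,0,30,0,0,0,0,0,40,0,0,0,0,0,35,0,0,0,0,0,25,0,0,0,0,0,18,0,0,0,0,0,12,0,0,0,0,0,6,0,0,0,0,0,3,0,0,0,0,0,0,0,0,0],
)

```text
time_s: 3.8
tool_pos: [0.5637, 0.0108, 0.0058]
tool_rot: [180.0, -0.0, 35.7]
force: [0.5, -0.6, 0.6]
grip_width: 0.0871
```

```bash
python3 - <<'E'
from h import *
im,d,T,W=grab('wrist'); cv2.imwrite('pics/w2.png',im[...,::-1])
im,d,T,W=grab('side'); cv2.imwrite('pics/s2.png',cv2.resize(im[150:390,200:520,::-1],(800,600)))
o=monitor.get_obs();print(o['tool_pos'],o['tool_rot'],o['force'])
E
```

```text
[0.56416122 0.01075307 0.00640023] [ 1.79933104e+02 -6.97472465e-02  3.56585772e+01] [-0.58059784  0.03098969  0.82858646]
```

View pics/w2.png

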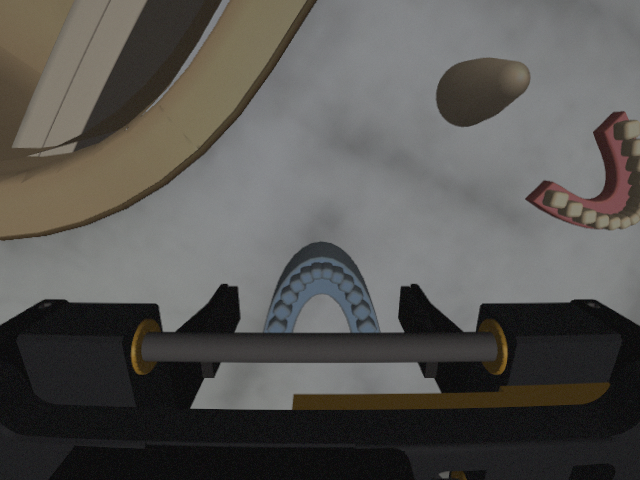

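View pics/s2.png

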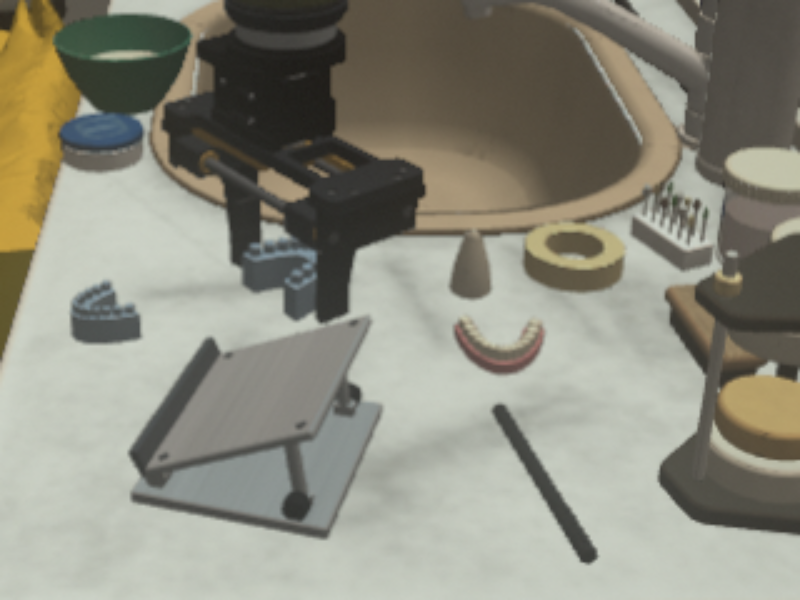

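The cast sits centred between the open fingers, with its middle at column 321, and nothing is touching. Closing the fingers.

Emit:
servo_tool(
  commands=[0,0,0,0,0,0,0,0,0,0,0,0,0,0,0,0,0,0,0,0,0,0,0,0,0,0,0,0,0,0,0,0,0,0,0,0],
  jaw=40,
  newtons=25,
)

```text
time_s: 4.5
tool_pos: [0.5635, 0.0105, 0.0057]
tool_rot: [180.0, 0.0, 35.7]
force: [0.4, -0.8, 0.7]
grip_width: 0.0581
```

Emit:
servo_tool(
  commands=[0,0,0,0,0,0,0,0,0,0,0,0],
)

```text
time_s: 4.7
tool_pos: [0.5634, 0.0106, 0.0056]
tool_rot: [180.0, 0.0, 35.7]
force: [-1.2, -0.2, 1.6]
grip_width: 0.0582
```

Emit:
servo_tool(
  commands=[0,0,-5,0,0,0,0,0,-15,0,0,0,0,0,-25,0,0,0,0,0,-30,0,0,0,0,0,-30,0,0,0,0,0,-25,0,0,0,0,0,-15,0,0,0,0,0,0,0,0,0],
)

```text
time_s: 5.5
tool_pos: [0.565, 0.0111, 0.1533]
tool_rot: [179.8, -0.2, 35.7]
force: [0.6, -0.0, -0.5]
grip_width: 0.058
```

```bash
python3 - <<'E'
from h import *
im,d,T,W=grab('wrist'); cv2.imwrite('pics/w3.png',im[...,::-1]);np.savez('w3.npz',im=im,d=d,W=W,T=T)
im,d,T,W=grab('side'); cv2.imwrite('pics/s3.png',cv2.resize(im[150:390,200:520,::-1],(800,600)))
o=monitor.get_obs();print(o['tool_pos'],o['tool_rot'],o['force'])
R=Ro.from_euler('xyz',[180,0,-18.1],degrees=True).as_matrix()
print(o['qpos'])
E
```

```text
[0.56289627 0.01063486 0.14998547] [-1.79985980e+02  4.53518706e-02  3.56622668e+01] [-0.86092368 -0.07132069 -2.051737  ]
[ 28.76467558  13.88976725 -37.09457917 100.01996477   8.9252641
  69.10271149 -65.06610366]
```

View pics/w3.png

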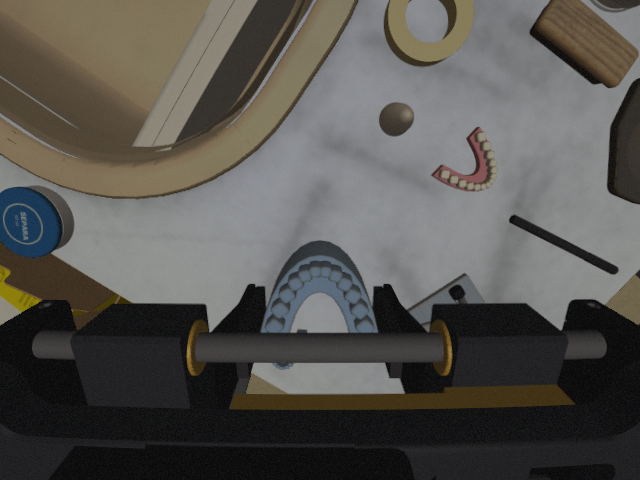

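View pics/s3.png

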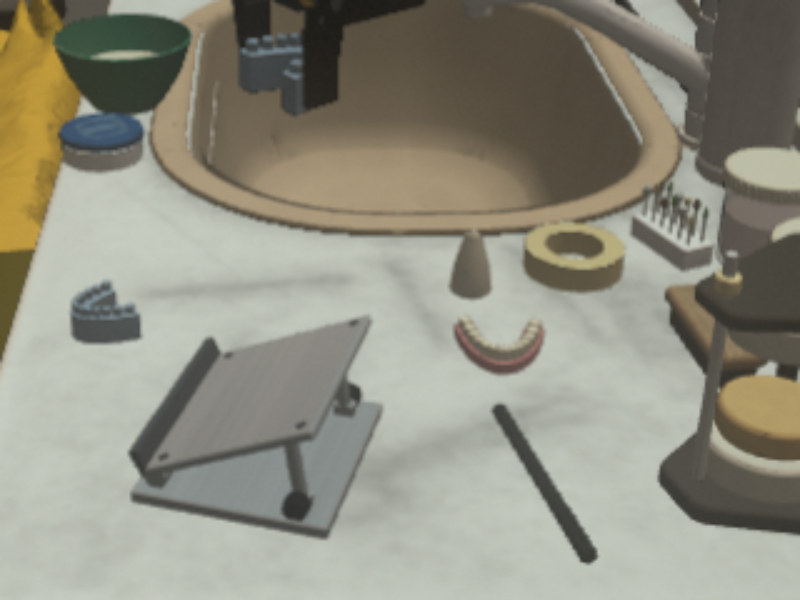

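Held level, heel square to the fingers. Next I work out the cast's pose in the tool frame and refine the deck frame.

```bash
python3 - <<'E'
from h import *
def loc(f,T0,dz):
    z=np.load(f);W=z['W'].reshape(-1,3);im=z['im'].reshape(-1,3).astype(int)
    L=(W-T0[:3,3])@T0[:3,:3]*1000
    m=(np.abs(L[:,1])<34)&(L[:,0]>-25)&(L[:,0]<45)&(L[:,2]>-45)&(L[:,2]<2)&(im[:,2]>im[:,0]+8)
    return L[m]
z=np.load('w3.npz'); ci=camera_info('wrist')
Ttool=z['T']@np.linalg.inv(np.array(ci['T_tool_cam']))
A=loc('w3.npz',Ttool,0)
T0=np.eye(4);T0[:3,:3]=down(35.66);T0[:3,3]=[.5635,.0106,.0057]
B=loc('w1.npz',T0,0)
for n,P in (('held',A),('before',B)):
    s=P[P[:,0]>5]
    print(n,len(P),'x',np.percentile(P[:,0],[0.5,2,98,99.5]).round(1),'y',np.percentile(P[:,1],[1,99]).round(1),'ztop',np.percentile(P[:,2],[1,3,10,50]).round(1))
    for a in range(-5,40,5):
        q=P[(P[:,0]>a)&(P[:,0]<a+5)]
        if len(q)>5: print('   x',a,len(q),'ztop %.1f'%np.percentile(q[:,2],4),'ymid %.1f w %.1f'%((q[:,1].max()+q[:,1].min())/2,np.ptp(q[:,1])))
# deck refine: outline of deck by segmentation plane points, from all three clouds
for f in ['top0','side0']:
    W=np.load(f+'.npz')['W'].reshape(-1,3)
    yaw=np.radians(-18.1);d=np.array([np.cos(yaw),np.sin(yaw)]);e=np.array([-d[1],d[0]])
    o=np.array([.5023,-.1605])
    a=(W[:,:2]-o)@d*1000;b=(W[:,:2]-o)@e*1000;h=W[:,2]*1000
    m=(np.abs(b)<50)&(a>10)&(a<85)&(h>15)
    s=np.polyfit(a[m],h[m],1);print(f,'deck height at o %.2f slope %.2f'%(s[1],np.degrees(np.arctan(s[0]))))
    on=(np.abs(h-(28+a*np.tan(np.radians(25))))<4)&(a>-5)&(a<110)&(np.abs(b)<80)
    for a0 in (15,35,55,75):
        q=b[on&(np.abs(a-a0)<8)];print('  a',a0,'b range',q.min().round(1),q.max().round(1),'mid',((q.min()+q.max())/2).round(1))
    for b0 in (-45,-15,15,45):
        q=a[on&(np.abs(b-b0)<8)&(a>50)];
        k=(np.abs(b-b0)<8)&(h>33)&(a<0)&(a>-25);kk=a[k]
        print('  b',b0,'amax',q.max().round(1),'ledge top a',np.percentile(kk,[5,50,95]).round(1) if len(kk)>2 else None, 'h',np.percentile(h[k],95).round(1) if len(kk)>2 else None)
E
```

```text
held 4634 x [-5.7 -4.3 32.7 33.3] y [-26.6  26.2] ztop [-28.6 -28.2 -27.6 -20.1]
   x -5 282 ztop -27.2 ymid -0.0 w 57.5
   x 0 602 ztop -27.4 ymid 1.0 w 55.4
   x 5 500 ztop -27.7 ymid -2.8 w 57.0
   x 10 632 ztop -27.6 ymid 0.0 w 46.9
   x 15 817 ztop -27.9 ymid 0.1 w 42.6
   x 20 611 ztop -28.2 ymid 0.2 w 37.6
   x 25 692 ztop -28.7 ymid 0.1 w 29.8
   x 30 437 ztop -28.0 ymid 0.2 w 20.1
before 1434 x [-16.2 -14.7  30.9  32.3] y [-27.   29.6] ztop [-28.8 -28.2 -27.6 -20.4]
   x -5 122 ztop -27.4 ymid 1.3 w 54.7
   x 0 143 ztop -27.4 ymid 1.4 w 52.5
   x 5 148 ztop -28.1 ymid 1.0 w 49.4
   x 10 169 ztop -27.8 ymid 1.0 w 45.0
   x 15 204 ztop -28.2 ymid 1.1 w 41.1
   x 20 161 ztop -28.4 ymid 1.2 w 34.9
   x 25 149 ztop -29.0 ymid 1.2 w 28.8
   x 30 55 ztop -26.7 ymid 1.2 w 16.9
top0 deck height at o 26.60 slope 25.13
  a 15 b range -58.8 60.1 mid 0.7
  a 35 b range -59.3 60.1 mid 0.4
  a 55 b range -58.7 60.0 mid 0.7
  a 75 b range -58.7 60.0 mid 0.6
  b -45 amax 91.8 ledge top a [-8.8 -5.9 -2.4] h 40.6
  b -15 amax 92.3 ledge top a [-8.9 -6.  -2.6] h 39.9
  b 15 amax 92.2 ledge top a [-9.3 -6.2 -2.7] h 40.2
  b 45 amax 91.9 ledge top a [-8.7 -6.2 -1.8] h 39.1
side0 deck height at o 35.46 slope 14.98
  a 15 b range -60.8 60.0 mid -0.4
  a 35 b range -60.9 61.2 mid 0.1
  a 55 b range -60.8 58.6 mid -1.1
  a 75 b range -60.5 59.5 mid -0.5
  b -45 amax 92.9 ledge top a [-8.8 -4.4 -2.4] h 39.6
  b -15 amax 92.4 ledge top a [-8.3 -4.1 -2.1] h 39.5
  b 15 amax 92.3 ledge top a [-8.3 -4.1 -2.4] h 39.4
  b 45 amax 93.0 ledge top a [-9.1 -4.4 -2.2] h 38.8
```

```bash
cat >> h.py <<'E'
YAW=-18.1; O=np.array([.5037,-.1610,.028])
def deckR():
    y=np.radians(YAW);a=np.radians(25);d=np.array([np.cos(y),np.sin(y),0]);e=np.array([-d[1],d[0],0]);z=np.array([0,0,1.])
    return np.c_[np.cos(a)*d+np.sin(a)*z,e,-np.sin(a)*d+np.cos(a)*z]
def toolR():
    D=deckR();return np.c_[D[:,0],-D[:,1],-D[:,2]]
def deckP(x,y,z): return O+deckR()@np.array([x,y,z])/1000
def indeck():
    T=toolT();p=(T[:3,3]-O)@deckR()*1000;rv=Ro.from_matrix(T[:3,:3].T@toolR()).as_rotvec(degrees=True)
    return p.round(1),rv.round(2)
E
python3 - <<'E'
from h import *
P=deckP(25,0,75);print(P)
T=toolT();T[:3,:3]=down(35.66)
print(delta(P,toolR(),T), Ro.from_matrix(toolR()).as_euler('xyz',degrees=True))
E
```

```text
[ 0.4951086  -0.1581919   0.10653854]
(array([-153.5,   97.7,   43.4]), array([-11.72,  23.13,  52.88])) [180.  -25.  -18.1]
```

Emit:
servo_tool(
  commands=[-15,10,0,0,0,0,-35,22,0,0,0,0,-40,25,0,0,0,0,-38,25,0,0,0,0,-25,16,0,0,0,0,0,0,0,-1.67,3.3,7.55,0,0,0,-1.67,3.3,7.55,0,0,0,-1.67,3.3,7.55,0,0,0,-1.67,3.3,7.55,0,0,0,-1.67,3.3,7.55],
)

```text
time_s: 6.6
tool_pos: [0.4947, -0.1582, 0.1485]
tool_rot: [177.6, -17.9, -2.4]
force: [-0.0, 0.5, -1.3]
grip_width: 0.0577
```

Emit:
servo_tool(
  commands=[0,0,0,-1.67,3.3,7.55,0,0,0,-1.67,3.3,7.55,0,0,0,0,0,0,0,0,0,0,0,0,0,0,0,0,0,0],
)

```text
time_s: 7.1
tool_pos: [0.4965, -0.1583, 0.1504]
tool_rot: [-180.0, -24.9, -18.0]
force: [-0.2, -0.5, -1.0]
grip_width: 0.0576
```

```bash
python3 - <<'E'
from h import *
print(indeck(), monitor.get_obs()['qpos'].round(1))
im,d,T,W=grab('wrist'); cv2.imwrite('pics/w4.png',im[...,::-1]);np.savez('w4.npz',im=im,d=d,W=W,T=T)
im,d,T,W=grab('side'); cv2.imwrite('pics/s4.png',cv2.resize(im[150:390,200:520,::-1],(800,600)))
print(delta(deckP(25,0,35),toolR()))
E
```

```text
(array([ 44.7,   0.3, 114.2]), array([-0.07,  0.11,  0.13])) [ 48.5 -12.6 -31.2 126.7  -9.3  39.5 -85.6]
(array([-19.9,   0.5,  79.3]), array([-0.07,  0.07,  0.08]))
```

View pics/w4.png

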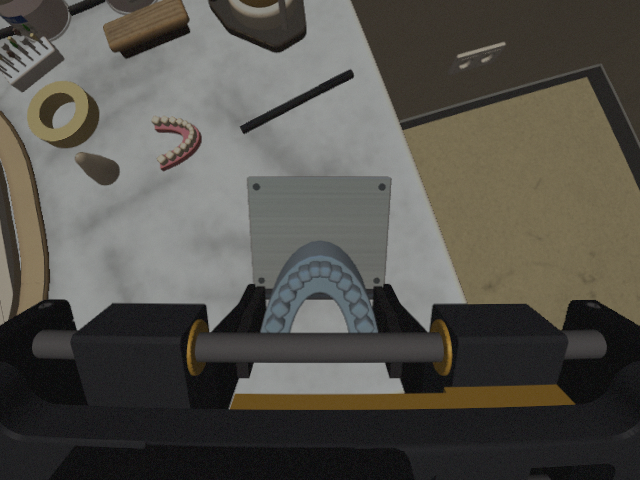

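View pics/s4.png

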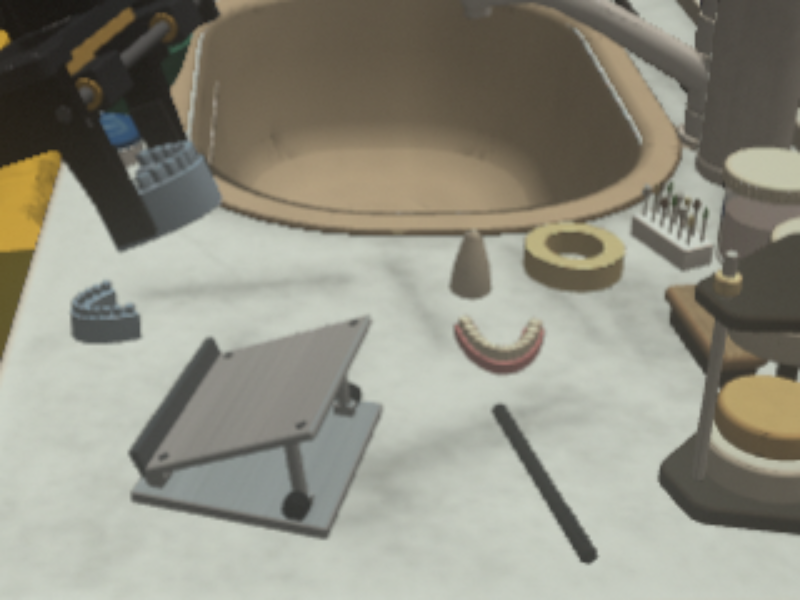

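The deck is square in the wrist view, with its back edge level from (247,178) to (391,178). I measure the deck directly in the tool frame.

```bash
cat >> h.py <<'E'
def deckfit(f):
    z=np.load(f);L0=np.linalg.inv(z['T']@np.linalg.inv(np.array(camera_info('wrist')['T_tool_cam'])))
    W=z['W'].reshape(-1,3);im=z['im'].reshape(-1,3).astype(int)
    Q=(W-O)@deckR()*1000
    m=(np.abs(Q[:,2])<6)&(Q[:,0]>20)&(Q[:,0]<110)&(np.abs(Q[:,1])<75)
    q=Q[m];c=q[(np.abs(q[:,1])<55)&(q[:,0]<95)]
    A=np.c_[c[:,:2],np.ones(len(c))];s=np.linalg.lstsq(A,c[:,2],rcond=None)[0]
    print('n',len(q),'plane tilt x,y deg',np.degrees(s[:2]).round(2),'z at x=50: %.2f'%(s[2]+50*s[0]))
    for a in (60,75,90):
        t=q[np.abs(q[:,0]-a)<4][:,1];
        if len(t):print(' x',a,'y',t.min().round(1),t.max().round(1))
    for b in (-45,-20,0,20,45):
        t=q[np.abs(q[:,1]-b)<4][:,0]
        if len(t):print(' y',b,'xmax',np.percentile(t,99).round(1),t.max().round(1))
E
python3 - <<'E'
from h import *
deckfit('w4.npz')
E
```

```text
n 11194 plane tilt x,y deg [-0.01 -0.05] z at x=50: -0.96
 x 60 y -59.8 59.5
 x 75 y -59.7 59.3
 x 90 y -59.9 59.4
 y -45 xmax 99.4 99.6
 y -20 xmax 99.4 99.5
 y 0 xmax 99.3 99.4
 y 20 xmax 99.2 99.4
 y 45 xmax 99.3 99.9
```

The deck frame holds to within 1 mm. Approaching along the deck normal.

Emit:
servo_tool(
  commands=[-10,0.5,10,0,0,0,-9.5,0,20,0,0,0,0,0,25,0,0,0,0,0,20,0,0,0,0,0,14,0,0,0,0,0,8,0,0,0,0,0,4,0,0,0,0,0,0,0,0,0,0,0,0,0,0,0],
)

```text
time_s: 8.1
tool_pos: [0.5201, -0.1664, 0.0511]
tool_rot: [-180.0, -25.0, -18.1]
force: [0.3, -0.1, 0.1]
grip_width: 0.0579
```

```bash
python3 - <<'E'
from h import *
print(indeck(), monitor.get_obs()['qpos'].round(1),monitor.get_obs()['force'])
im,d,T,W=grab('side'); cv2.imwrite('pics/s5.png',cv2.resize(im[200:350,210:410,::-1],(800,600),interpolation=cv2.INTER_CUBIC))
E
```

```text
(array([25.4, -0.1, 13.6]), array([-0.03,  0.02,  0.03])) [ 50.2   1.1 -36.2 129.4   5.6  24.9 -98.5] [ 0.29675763 -0.08691103  0.07701527]
```

View pics/s5.png

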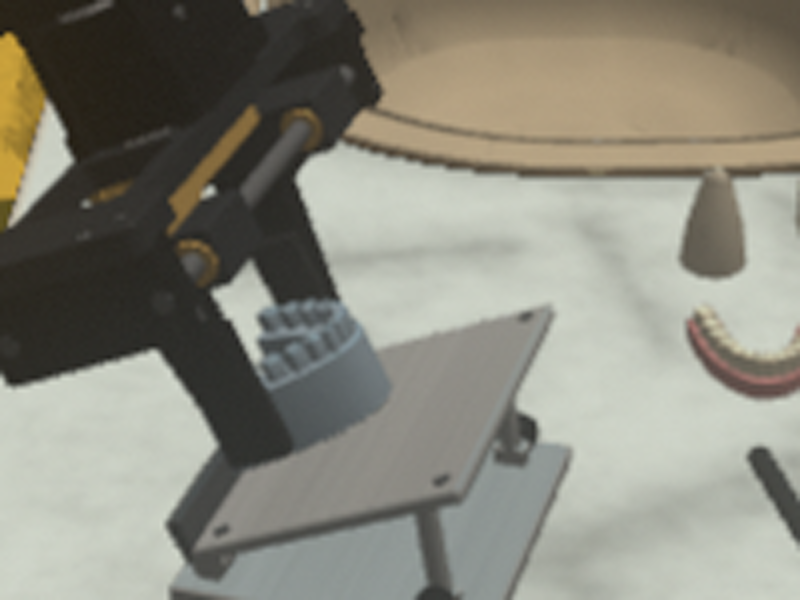

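Emit:
servo_tool(
  commands=[0,0,3,0,0,0,0,0,2.5,0,0,0,0,0,1,0,0,0,0,0,0,0,0,0,0,0,0,0,0,0],
)

```text
time_s: 8.65
tool_pos: [0.5224, -0.1671, 0.0449]
tool_rot: [-180.0, -25.0, -18.1]
force: [-0.1, 0.2, -1.6]
grip_width: 0.0576
```

Emit:
servo_tool(
  commands=[0,0,1,0,0,0,0,0,0,0,0,0],
)

```text
time_s: 8.85
tool_pos: [0.5228, -0.1673, 0.0439]
tool_rot: [-180.0, -25.0, -18.1]
force: [-0.5, 0.5, -0.7]
grip_width: 0.0578
```

Emit:
servo_tool(
  commands=[0,0,0.7,0,0,0,0,0,0,0,0,0],
)

```text
time_s: 9.05
tool_pos: [0.523, -0.1674, 0.0434]
tool_rot: [180.0, -25.0, -18.1]
force: [-1.4, 0.0, 0.8]
grip_width: 0.0575
```

Emit:
servo_tool(
  commands=[0,0,0.5,0,0,0,0,0,0,0,0,0],
)

```text
time_s: 9.25
tool_pos: [0.5231, -0.1674, 0.0433]
tool_rot: [180.0, -24.9, -18.0]
force: [-7.0, 2.4, 9.3]
grip_width: 0.0583
```

Emit:
servo_tool(
  commands=[0,0,0.5,0,0,0,0,0,0,0,0,0],
)

```text
time_s: 9.45
tool_pos: [0.5232, -0.1674, 0.0432]
tool_rot: [179.9, -24.9, -18.0]
force: [-13.3, 4.2, 17.2]
grip_width: 0.058
```

```bash
python3 - <<'E'
from h import *
o=monitor.get_obs();print(indeck(), o['force']@deckR())
E
```

```text
(array([25. , -0. ,  5.1]), array([0.05, 0.08, 0.06])) [-5.34457636 -0.12570079 21.51847766]
```

Base contact at TCP z = 5.1 with 21 N normal force. I ease off, then slide towards the ledge.

Emit:
servo_tool(
  commands=[0,0,-0.9,0,0,0,0,0,0,0,0,0,-2,0,0,0,0,0,-2,0,0,0,0,0,-1.5,0,0,0,0,0,0,0,0,0,0,0],
)

```text
time_s: 10.05
tool_pos: [0.5188, -0.1659, 0.0413]
tool_rot: [-180.0, -25.0, -18.1]
force: [-0.4, 0.5, 3.5]
grip_width: 0.0578
```

Emit:
servo_tool(
  commands=[-0.7,0,0,0,0,0,0,0,0,0,0,0],
)

```text
time_s: 10.25
tool_pos: [0.5183, -0.1658, 0.041]
tool_rot: [-180.0, -25.0, -18.1]
force: [-0.1, 1.0, 4.5]
grip_width: 0.0582
```

Emit:
servo_tool(
  commands=[-0.7,0,0,0,0,0,0,0,0,0,0,0],
)

```text
time_s: 10.45
tool_pos: [0.5176, -0.1655, 0.0407]
tool_rot: [-180.0, -25.0, -18.1]
force: [0.8, -0.6, 4.3]
grip_width: 0.0579
```

```bash
python3 - <<'E'
from h import *
o=monitor.get_obs();print(indeck(), o['force']@deckR())
E
```

```text
(array([18.7,  0. ,  5.3]), array([-0.02, -0.02,  0.04])) [ 2.65126527 -0.33708946  3.49438694]
```

Heel now about 1.5 mm from the ledge by reckoning. I continue in small steps until the force shows contact.

Emit:
servo_tool(
  commands=[-0.7,0,0,0,0,0,0,0,0,0,0,0],
)

```text
time_s: 10.65
tool_pos: [0.5169, -0.1653, 0.0404]
tool_rot: [-180.0, -25.0, -18.1]
force: [-0.0, -0.8, 5.5]
grip_width: 0.0577
```

Emit:
servo_tool(
  commands=[-0.7,0,0,0,0,0,0,0,0,0,0,0],
)

```text
time_s: 10.85
tool_pos: [0.5163, -0.1651, 0.0401]
tool_rot: [-180.0, -25.0, -18.1]
force: [-0.3, 1.1, 5.2]
grip_width: 0.0578
```

Emit:
servo_tool(
  commands=[-0.5,0,0,0,0,0,0,0,0,0,0,0],
)

```text
time_s: 11.05
tool_pos: [0.516, -0.165, 0.0399]
tool_rot: [180.0, -25.0, -18.1]
force: [0.6, 0.0, 5.1]
grip_width: 0.0581
```

```bash
python3 - <<'E'
from h import *
o=monitor.get_obs();print(indeck(), o['force']@deckR(),o['time_s'])
E
```

```text
(array([16.8, -0. ,  5.3]), array([-0.02, -0.03,  0.04])) [2.72380522 0.20579874 4.41006166] 11.05
```

Emit:
servo_tool(
  commands=[-0.6,0,0,0,0,0,0,0,0,0,0,0],
)

```text
time_s: 11.25
tool_pos: [0.5159, -0.165, 0.0399]
tool_rot: [180.0, -25.1, -18.0]
force: [2.5, -0.5, 4.1]
grip_width: 0.0576
```

Emit:
servo_tool(
  commands=[-0.6,0,0,0,0,0,0,0,0,0,0,0],
)

```text
time_s: 11.45
tool_pos: [0.5158, -0.1649, 0.0399]
tool_rot: [-180.0, -25.1, -18.0]
force: [5.5, -2.0, 2.9]
grip_width: 0.0581
```

Emit:
servo_tool(
  commands=[-0.6,0,0,0,0,0,0,0,0,0,0,0],
)

```text
time_s: 11.65
tool_pos: [0.5157, -0.1649, 0.04]
tool_rot: [-180.0, -25.2, -18.0]
force: [6.7, -3.2, 2.2]
grip_width: 0.058
```

```bash
python3 - <<'E'
from h import *
o=monitor.get_obs();print(indeck(), o['force']@deckR(),o['time_s'])
E
```

```text
(array([16.5,  0. ,  5.5]), array([-0.03, -0.19,  0.06])) [ 7.6387309  -0.90983257 -1.12067141] 11.65
```

Ledge contact at TCP x = 16.6. I relax the push and open gently.

Emit:
servo_tool(
  commands=[1,0,0.2,0,0,0,0,0,0,0,0,0],
  newtons=6,
)

```text
time_s: 11.85
tool_pos: [0.5155, -0.1648, 0.0396]
tool_rot: [180.0, -25.0, -18.1]
force: [2.2, -0.5, 6.7]
grip_width: 0.0587
```

Emit:
servo_tool(
  commands=[0,0,0,0,0,0,0,0,0,0,0,0,0,0,0,0,0,0],
  jaw=68,
)

```text
time_s: 12.15
tool_pos: [0.5129, -0.1641, 0.0373]
tool_rot: [-180.0, -24.7, -18.1]
force: [0.7, 0.6, 0.4]
grip_width: 0.0672
```

Emit:
servo_tool(
  commands=[0,0,0,0,0,0,0,0,0,0,0,0,0,0,0,0,0,0,0,0,0,0,0,0],
  jaw=84,
)

```text
time_s: 12.55
tool_pos: [0.5148, -0.1647, 0.0389]
tool_rot: [-180.0, -24.9, -18.1]
force: [-0.1, 0.9, -0.4]
grip_width: 0.0831
```

```bash
python3 - <<'E'
from h import *
print(indeck())
im,d,T,W=grab('wrist'); cv2.imwrite('pics/w6.png',im[...,::-1])
im,d,T,W=grab('side'); cv2.imwrite('pics/s6.png',cv2.resize(im[200:350,210:410,::-1],(800,600),interpolation=cv2.INTER_CUBIC))
E
```

```text
(array([15.2, -0. ,  4.9]), array([-0.02,  0.05,  0.03]))
```

View pics/w6.png

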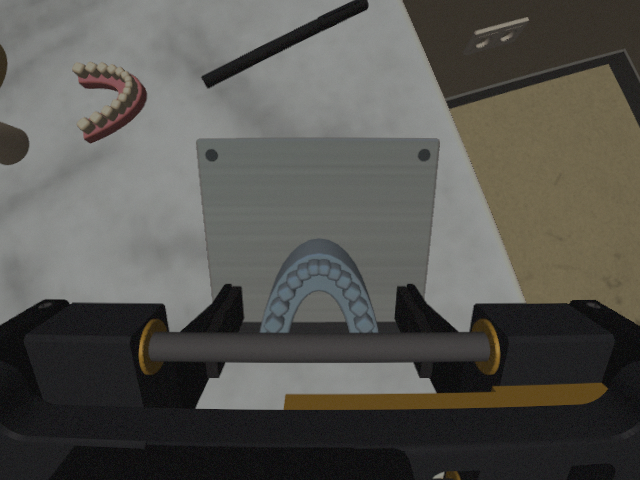

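View pics/s6.png

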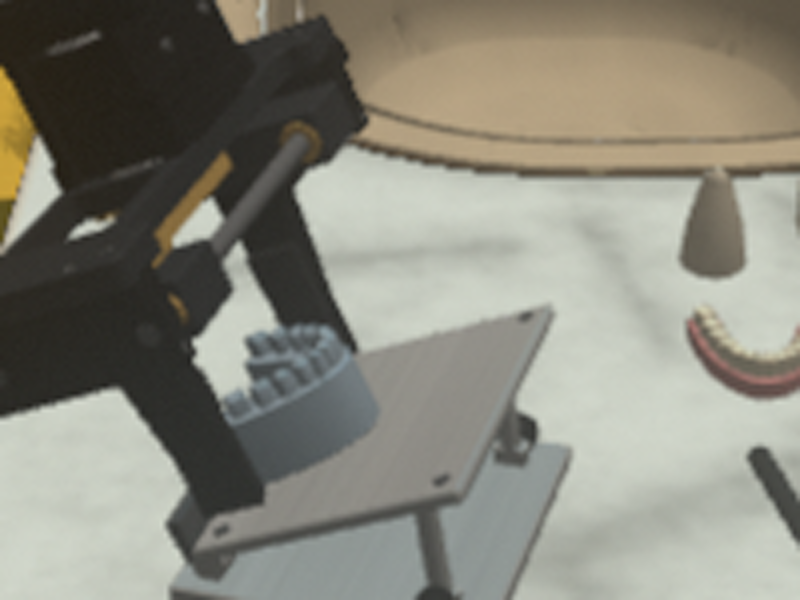

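Released. The cast lies flat and squarely in the middle of the deck. I back off along the tool axis, then check.

Emit:
servo_tool(
  commands=[0,0,-5,0,0,0,0,0,-10,0,0,0,0,0,-20,0,0,0,0,0,-25,0,0,0,0,0,-25,0,0,0,0,0,-20,0,0,0,-10,0,-10,0,0,0,-15,0,-5,0,0,0,0,0,0,0,0,0,0,0,0,0,0,0],
)

```text
time_s: 13.65
tool_pos: [0.4558, -0.1441, 0.1374]
tool_rot: [180.0, -24.9, -17.9]
force: [-0.2, 0.3, 0.5]
grip_width: 0.0839
```

```bash
cat > chk.py <<'E'
from h import *
import sys
k=sys.argv[1]
print(indeck(),monitor.get_obs()['time_s'])
for n in ['wrist','side','top']:
    im,d,T,W=grab(n); cv2.imwrite(f'pics/{n}_{k}.png',im[...,::-1] if n=='wrist' else cv2.resize(im[200:350,210:410,::-1] if n=='side' else im[200:305,370:510,::-1],(800,600),interpolation=cv2.INTER_CUBIC))
    np.savez(f'{n}_{k}.npz',im=im,d=d,W=W,T=T)
    Q=((W.reshape(-1,3)-O)@deckR())*1000;c=im.reshape(-1,3).astype(int)
    m=(np.abs(Q[:,1])<70)&(Q[:,0]>-15)&(Q[:,0]<90)&(Q[:,2]>7)&(Q[:,2]<45)&(c[:,2]>c[:,0]+10)
    q=Q[m]
    if len(q)<50: print(n,len(q));continue
    print(n,len(q),'rect',cv2.minAreaRect(q[:,:2].astype(np.float32)),'x',np.percentile(q[:,0],[.5,99.5]).round(1),'y',np.percentile(q[:,1],[.5,99.5]).round(1),'z99',np.percentile(q[:,2],99).round(1))
    for a in range(0,50,8):
        t=q[(q[:,0]>a)&(q[:,0]<a+8)]
        if len(t)>5:print('  x',a,'ymid %.1f w %.1f ztop %.1f'%((t[:,1].max()+t[:,1].min())/2,np.ptp(t[:,1]),np.percentile(t[:,2],96)))
E
python3 chk.py 7
```

```text
(array([  0.2,   1.2, 120.7]), array([-0.08,  0.07,  0.18])) 13.65
wrist 2115 rect ((22.510440826416016, -14.59710693359375), (84.84822845458984, 51.71370315551758), 84.51832580566406) x [ 0.7 49.2] y [-29.6  28.2] z99 34.4
  x 0 ymid -0.1 w 60.3 ztop 32.9
  x 8 ymid -0.5 w 57.4 ztop 33.1
  x 16 ymid -0.7 w 52.7 ztop 33.1
  x 24 ymid -0.8 w 47.5 ztop 33.4
  x 32 ymid -0.3 w 40.1 ztop 33.8
  x 40 ymid -0.6 w 31.1 ztop 34.5
  x 48 ymid 0.2 w 12.7 ztop 25.6
side 228 rect ((26.86260414123535, -2.8745784759521484), (55.313777923583984, 46.42946243286133), 87.86823272705078) x [ 4.6 49.4] y [-28.3  24.8] z99 36.1
  x 0 ymid -1.7 w 53.2 ztop 35.1
  x 8 ymid -2.2 w 55.4 ztop 34.6
  x 16 ymid -2.8 w 50.3 ztop 34.6
  x 24 ymid -2.0 w 41.9 ztop 35.5
  x 32 ymid -2.4 w 33.5 ztop 36.0
  x 40 ymid -1.7 w 26.3 ztop 36.1
  x 48 ymid -0.0 w 8.4 ztop 26.3
top 633 rect ((21.24508285522461, 1.0219001770019531), (57.5626220703125, 112.8473129272461), 0.634553074836731) x [-7.1 49.2] y [-51.4  52.4] z99 37.0
  x 0 ymid -0.1 w 60.9 ztop 35.5
  x 8 ymid 0.4 w 56.6 ztop 34.3
  x 16 ymid 0.4 w 53.5 ztop 34.6
  x 24 ymid 1.2 w 45.9 ztop 35.5
  x 32 ymid 0.4 w 40.7 ztop 35.6
  x 40 ymid 1.3 w 29.7 ztop 36.9
  x 48 ymid 0.8 w 9.9 ztop 25.3
```

View pics/wrist_7.png

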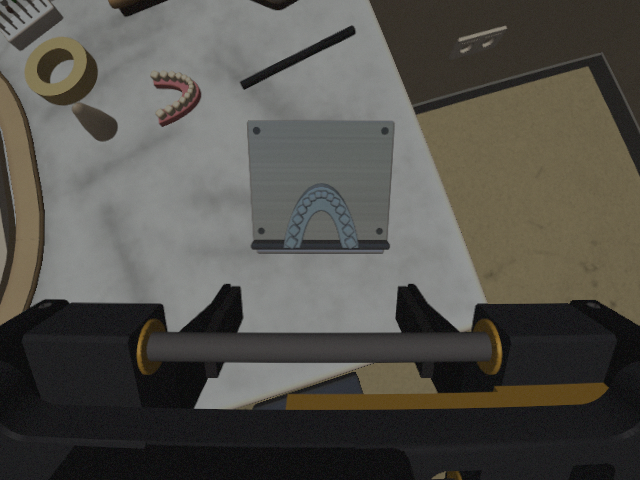

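View pics/side_7.png

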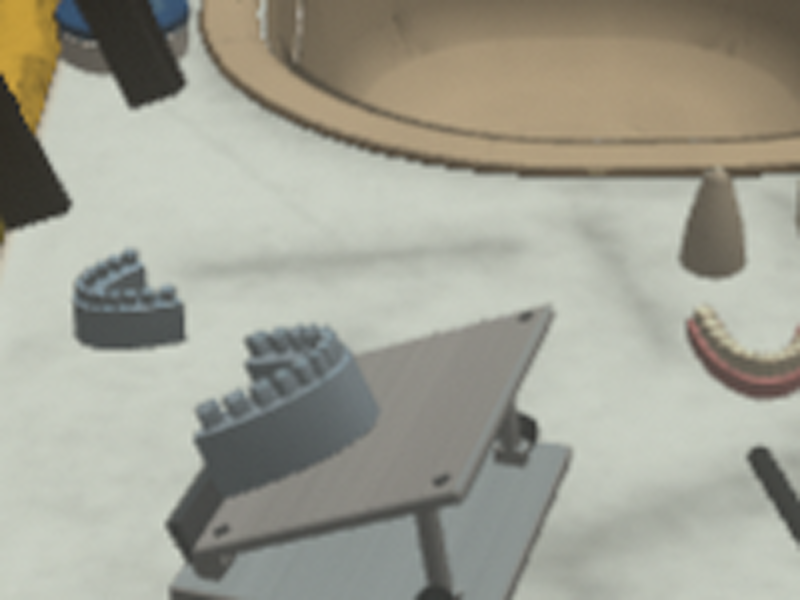

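The heel is on the ledge and the cast is centred and flat, with nothing disturbed. Handing in.

```bash
python3 - <<'E'
from h import *
im,d,T,W=grab('top')
for l in ['felt_cone','denture','grease_tin','pen','tape_roll']:
    r=look_for('top',l)
    if r: print(l,[round(a) for a in r[0]['box']])
print(env.sign_off())
E
```

```text
felt_cone [322, 176, 12, 18]
denture [359, 163, 22, 30]
grease_tin [189, 310, 38, 31]
pen [408, 169, 67, 15]
tape_roll [295, 127, 37, 34]
the job is handed in; nothing more can be done
None
```

The jaw cast is on the stand's deck, teeth up, with both open ends against the ledge. I handed the job in at about 14 s of the 38 s; sign-off gives no verdict.

- **Choice of cast:** I took the larger of the two blue arches, measured at about 49 x 61 x 36 mm. The other was about 37 x 45 mm.
- **Placing:** I gripped it across its sides at 25 N and turned it to the deck's tilt. I lowered it until it touched, slid it down until the ledge pushed back (about 8 N), then eased off and opened the fingers.
- **Position on the deck:** After backing off, the wrist camera put the cast at x 0.7 to 49 mm up the slope, within about 1 mm of the midline. It looked square to the ledge, and the tooth tops were about 34 mm above the deck, as they should be lying flat.
- **Disagreements:** The side and top cameras put the midline 1 to 3 mm off from that, well inside the 28 mm allowed. The fitted outline boxes were spoiled by pixels from other objects, so I did not use them.
- **Bystanders:** The cone, denture, tin, pen and tape roll were found within about 3 pixels of where they started. Nothing was touching the robot when I handed in.

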